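# Seat the rotor on the centrifuge spindle and hold it home

### The job

Fit the round twelve-place rotor to the open centrifuge: lift it by its knurled hub, lower it onto the spindle in the bowl and, without forcing it, turn it until the hidden slot in its underside drops over the spindle's cross pin. Then press it down fully home against the sprung plate and finish like that, still gripping the hub and pressing it home, because the plate lifts the rotor again until the spindle lock has been closed. Leave everything else on the bench where it stands.

Things in the scene. Friction and masses are not known exactly. Their poses are not given: they have to be found in the camera images.
- rotor: THE ROTOR to fit: round aluminium rotor, 116 mm across, a ring of twelve tube holes in its flat top, which lies 36 mm above the underside. About 0.36 kg, varies. Origin at the centre of the underside, z up. It starts standing on the bench; it and the rectangular strip rotor may have changed places
- rotor_hub (a point): the rotor's steel KNURLED HUB, on its axis 60 mm above the underside, a good height for the TCP. The hub is 34 mm across and rises from 36 to 66 mm above the underside: the only place to grip, from above at any yaw. Axes of the rotor
- rotor_slot (a point): the hidden keyway, at the centre of the rotor's underside, axes of the rotor: a slot 8 mm wide and 8 mm deep right across the underside along the rotor's x axis. It fits the cross pin either way round, so every half turn. Through its middle a blind bore, 16.4 mm across, runs 36 mm up from the underside
- spindle_seat (a point): point on the spindle's axis at the hard seat, 62 mm above the bench, axes of the centrifuge: the rotor's origin comes here when it is fully home (within 1.3 mm counts). The steel spindle is 14 mm thick
- spindle_tip (a point): tip of the spindle, 33 mm above the seat; there it is 5.6 mm across and tapers out to its full 14 mm over the top 10 mm
- cross_pin (a point): middle of the pin through the spindle, on the axis 4.5 mm above the seat. The pin is 5 mm thick, 26 mm long, level, and stopped at ANY angle, not told by this point's axes (those of the centrifuge). A rotor with its slot out of line rides level on the pin, its underside 7 mm above the seat; in line within about 6 degrees it can drop. The brake holds the spindle up to 0.4 N m
- lock_plate (a point): top of the sprung ring plate of the quick lock round the spindle's foot, 48 mm across, on the axis 3 mm above the seat; it goes down flush with the seat: 7 N to start, 10 N when fully down. The rotor's weight alone does not move it; pushing down with 10 to 20 N surely does
- centrifuge: compact white bench centrifuge, fixed; 226 mm wide (its y), 240 mm deep, top deck 118 mm above the bench. Origin on the spindle's axis at bench height; front with sloping panel at its -x, to 152 mm from the axis; open lid at its +x from 112 mm behind the axis, leaning away, 330 mm high. Open bowl 156 mm across; with the rotor home its hub stands 10 mm above the deck
- strip_rotor: BYSTANDER, the other rotor: a rectangular aluminium PCR strip rotor, 100 x 62 mm and 34 mm high with two rows of eight small holes and a thinner 24 mm knurled hub (top at 50 mm); origin under its centre
- hex_key: bystander: T-handled hex key lying flat, black handle 122 mm along its x, 100 mm blade along +y, 12 mm high; origin under the handle's middle
- tube_rack: bystander: white microtube rack 75 x 130 mm, 46 mm high over the caps; origin under its centre
- specimen_jar: bystander: clear jar with white lid, 60 mm across, 65 mm high; origin under its centre
- reagent_bottle: bystander: white bottle with blue cap, 56 mm across, 130 mm high; origin under its centre
- slide_box: bystander: flat grey slide box 85 x 170 mm, 34 mm high; origin under its centre
- timer: bystander: small white lab timer 55 x 55 mm, 20 mm high; origin under its centre
There are look-alikes about, which are no part of the job. Leave any orange look-alike of the rotor alone.

How it is judged:
By the outcome, as a careful person would: the job done as asked, in the order asked, and still so for the second after the job is handed in, while the arm keeps its last pose, push and grip.
It also fails if it takes over 72 s, if anything falls off the work surface, if the arm or the gripper's body presses on something with over 40 N, if the wrist force passes 120 N, or if a joint passes its speed limit or range.

### The arm

A 6-joint arm with a two-finger parallel gripper is mounted at the origin on the work surface. World frame = base frame: x ahead of the robot, y to its left, z up, the work surface at z = 0. Lengths are in m, angles in rad, forces in N, time in s.
With the tool pointing down it reaches from about 0.325 to 0.9 m from the base axis. Payload 3.5 kg.
Tool frame: the origin (TCP) lies between the finger pads, 19 mm behind the fingertips; this is the grasp point; z points along the fingers, y is the line along which they close (so a half turn about z gives the same grasp; the last joint's range is limited). The gripper opens to 85 mm and grips with 20 to 120 N. Pads are 22 mm wide; open, the fingers measure 114 mm over their backs; the gripper's body (76 mm by 85 mm) begins 54 mm behind the grasp point. The pads swing forward as they close: fully open they stand 13 mm farther back than shut.
Start: joints at [-1.283, 0.276, -0.026, 1.268, 0, 1.467], TCP at [0.238, -0.578, 0.25] pointing down, gripper open.
Joint ranges: [-3.12, 3.12], [-0.85, 1.88], [-1.08, 1.24], [-1.95, 2.15], [-1.57, 1.53], [-3.14, 3.14]. Speed limits (rad/s): [2.57, 2.57, 3.14, 3.14, 3.14, 3.14].

### API

Orientations are given as a rotation vector (axis times angle).
In Python, from rig import * gives the robot as it stands. The module is installed in compiled form; this text tells all that it offers.
- The arm moves only by the tool move_arm, never from a script. Its argument "deltas" is a list of rows, each a list of 5 numbers: the opening, from 0 (shut) to 1 (fully open), then the shift along the tool's x, y, z in m, then the turn about the tool's z in rad. A call has 1 to 10 rows; each row shifts and turns the commanded pose from where the row before left it, along the tool's axes as they then stand; what a row does not reach is not made up. A row lasts 1/10 s, in which the tool goes at most 50 mm and 8.59 degrees, less where a joint would pass 70% of its speed; a pose out of reach is approached as far as the arm can. A call is refused whole if a number of a shift passes 0.05 or a number of a turn 0.15, either way. A call with a gripper value outside its range is refused whole. The fingers move at their own pace and stop on an object; "newtons" is the grip in N (left out, the last holds). Time passes only in rows, so rows that do not move let the fingers close. It gives the time, the measured TCP pose, the force, the opening and the grip force at its end, in the units of the state.
- sense(): the state, without advancing time (a new reading comes with each control period).
- read_camera(name): name is "side" or "top"; returns the picture (420x560x3 uint8, red, green, blue); there is no depth.
- camera_model(name): a dict with "camera_matrix" (3x3 intrinsics, pixels), "dist" ([k1, k2, p1, p2, k3] as OpenCV has them; the pictures are not rectified), "camera_from_world" (4x4, takes a point from world to camera coordinates). Camera axes: x right, y up, looking along -z (the intrinsics and any distortion apply to the point x, -y, -z); pixel columns grow to the right and rows downward; lengths in m; the calibration is good to about 2 mm. A picture is of the moment at which its call begins. camera_model takes no time and is no camera call.
- finish_job(): hands the job in; it is judged then, once.
Trained networks look in the newest picture that a camera, given by its name, has taken for a name from the list of things; names that differ only in an ending like _2 or _b are one class to them, and where a whole thing is asked for, a point or a joint stands for the part that bears it (a point fixed in the world has none). Each returns a list of dicts, best first, with "conf" (0 to 1); they miss things now and then, are a little off and sometimes report something else, mostly with a low value. They report only what shows in the picture. A call takes as long as a camera call. They do not tell look-alikes from the thing itself.
- cut_out(camera, label): "pixels" (420x560 bool, what is visible of it) and "extent" ([left, top, right, bottom] in pixels, round what is visible of it).
The state is a dict: "time": time; "joint_positions": joint angles; "joint_vel": joint speeds; "tau": joint torques, N m; "eef_pos": TCP position; "tool_rot": TCP orientation; "contact_force": force on the tool from outside, world axes, zero at the start; "torque": the same for the moment, N m; "width": finger opening in m; "grip_force": force on a finger pad.
Only numpy, scipy, OpenCV 4.12 (cv2) and the standard library are available. Lean on these libraries where they do the work, as an engineer would, in place of code of your own. Each camera call takes 0.05 s, during which the arm holds its last target. There are 200 camera calls.

## Working session

There is one attempt and no reset: what is moved stays moved. The work goes in short steps, Python scripts to look and compute and a tool call to move; the robot and the scene stay as the last step left them, time stands still between calls to the robot, and variables do not carry over. Pictures are saved under pics/ and viewed, at most 10 in all, crops included, and the job is handed in when it is done.

Besides the shell and the picture viewer there is one more tool, called after "Emit:" as a command line: name --pt "numbers of a row" for each row, then --argument value for the rest. move_arm: Moves the arm, as the interface text tells. Its arguments: {"type":"object","properties":{"deltas":{"type":"array","items":{"type":"array","items":{"type":"number"}}},"newtons":{"type":"number"}},"required":["deltas"]}

```bash
mkdir -p pics
cat > h.py <<'E'
from rig import *
import numpy as np, cv2
from scipy.spatial.transform import Rotation as R
def save(img,n): cv2.imwrite('pics/'+n,cv2.cvtColor(img,cv2.COLOR_RGB2BGR))
def ray(cam,uv):
    m=camera_model(cam);K=np.array(m["camera_matrix"]);d=np.array(m["dist"],float);T=np.array(m["camera_from_world"])
    p=cv2.undistortPoints(np.array(uv,float).reshape(-1,1,2),K,d).reshape(-1,2)
    v=np.c_[p[:,0],-p[:,1],-np.ones(len(p))]
    return -T[:3,:3].T@T[:3,3], v@T[:3,:3]
def at_z(cam,uv,z):
    o,v=ray(cam,uv); return o+v*((z-o[2])/v[:,2])[:,None]
def proj(cam,P):
    m=camera_model(cam);K=np.array(m["camera_matrix"]);d=np.array(m["dist"],float);T=np.array(m["camera_from_world"])
    c=np.atleast_2d(P)@T[:3,:3].T+T[:3,3]; c=c*[1,-1,-1]
    return cv2.projectPoints(c,np.zeros(3),np.zeros(3),K,d)[0].reshape(-1,2)
E
python3 - <<'E'
from h import *
t=read_camera("top");s=read_camera("side")
save(t,"top0.png");save(s,"side0.png")
for n in ["rotor","rotor_hub","spindle_tip","centrifuge","strip_rotor","cross_pin"]:
  for c in ["top","side"]:
    for r in cut_out(c,n)[:4]:
      ys,xs=np.nonzero(r["pixels"]); print(n,c,round(r["conf"],2),np.round(r["extent"]),xs.mean().round(1),ys.mean().round(1),len(xs))
for c in ["top","side"]:
  print(c,ray(c,[[280,210]])); 
print(sense())
E
```

```text
rotor top 0.87 [271. 169. 314. 215.] 289.8 192.6 1644
rotor top 0.7 [294. 126. 318. 157.] 305.7 139.5 540
rotor top 0.68 [350. 306. 400. 358.] 376.8 333.2 1899
rotor side 0.68 [235. 203. 273. 233.] 254.5 216.3 961
rotor side 0.67 [336. 151. 369. 176.] 351.7 162.5 701
rotor side 0.58 [201. 239. 390. 388.] 282.6 307.3 13563
rotor_hub top 0.78 [353. 310. 404. 358.] 376.7 333.5 1867
rotor_hub top 0.62 [266. 168. 314. 216.] 289.6 193.0 1696
rotor_hub top 0.26 [  1. 128. 226. 296.] 109.0 213.8 21165
rotor_hub side 0.73 [236. 204. 277. 233.] 254.5 216.2 945
spindle_tip top 0.9 [  0. 130. 223. 297.] 108.8 213.7 20931
spindle_tip top 0.73 [295. 127. 317. 154.] 305.8 139.5 508
spindle_tip side 0.62 [207. 242. 387. 384.] 282.4 307.4 13335
centrifuge top 0.68 [  0. 132. 223. 296.] 108.8 213.9 20852
centrifuge side 0.64 [206. 240. 387. 386.] 282.2 307.4 13378
strip_rotor top 0.84 [370. 203. 406. 253.] 387.7 228.6 1079
strip_rotor side 0.84 [255. 154. 291. 178.] 274.0 165.1 608
strip_rotor side 0.74 [194. 140. 221. 177.] 208.3 156.7 838
strip_rotor side 0.29 [182. 157. 206. 196.] 193.3 178.6 591
c
[... 304 characters left out ...]
, -0.6896341 ]]))
{'time': 0.7, 'joint_positions': array([-1.28335170e+00,  2.76342203e-01, -2.63335979e-02,  1.26798976e+00,
       -2.36576854e-05,  1.46740495e+00]), 'joint_vel': array([ 0.00270788,  0.00051423, -0.00121765, -0.00093654,  0.00102252,
        0.00039694]), 'tau': array([ 5.38664044e-04, -4.45324910e+01,  2.95479923e+01,  7.46955593e-04,
       -1.10564247e-04,  4.30441709e-07]), 'eef_pos': array([ 0.23810012, -0.57790528,  0.25008057]), 'tool_rot': array([ 3.08166756e+00,  6.09998065e-01, -1.81270447e-05]), 'contact_force': array([ 0.48522665, -0.63532348, -0.74020404]), 'torque': array([0.01526427, 0.01320811, 0.0224076 ]), 'grip_force': 0.0, 'width': 0.08535779612059483}
```

View pics/top0.png

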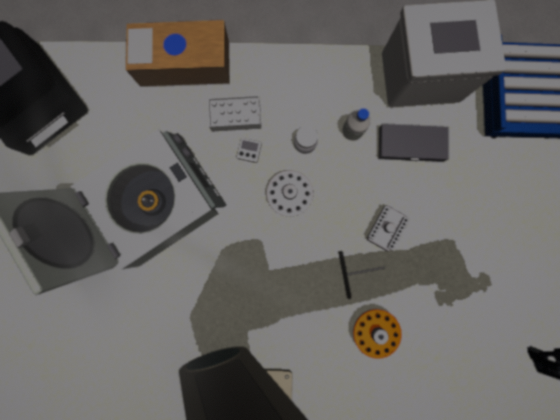

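View pics/side0.png

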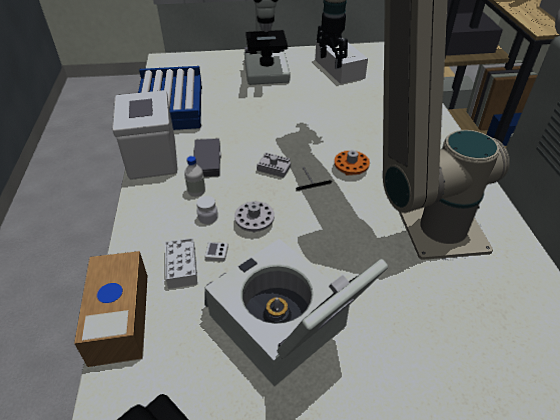

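The top view shows three candidates. The grey twelve-hole rotor is at (290,192), the orange look-alike at (377,333) and the rectangular strip rotor at (388,229). The grey round one fits the description. The spindle is inside an orange ring at (148,201) in the top view and (277,309) in the side view. I'll confirm in one enlarged crop and measure.

Run:
```python
from h import *
t=read_camera("top");s=read_camera("side")
def c(im,x,y,w=33,h=25): 
    return cv2.resize(im[y-h:y+h,x-w:x+w],(396,300),interpolation=cv2.INTER_CUBIC)
save(np.vstack([np.hstack([c(t,290,192),c(t,148,201)]),np.hstack([c(s,254,216),c(s,277,309)])]),"crop1.png")
print("rotor z0.05",at_z("top",[[290,192]],.06),at_z("side",[[254,207]],.066))
print("spindle",at_z("top",[[148,201]],.066),at_z("side",[[277,309]],.066))
for n in ["hex_key","tube_rack","specimen_jar","reagent_bottle","slide_box","timer"]:
  for r in cut_out("top",n)[:1]: print(n,r["extent"],at_z("top",[[(r["extent"][0]+r["extent"][2])/2,(r["extent"][1]+r["extent"][3])/2]],.03)[0].round(3))
```

```text
rotor z0.05 [[ 0.53532685 -0.0884612   0.06      ]] [[ 0.5359776 -0.0839718  0.066    ]]
spindle [[0.50494814 0.25253474 0.066     ]] [[0.50716001 0.26470726 0.066     ]]
hex_key [338.4, 252.0, 381.2, 299.7] [ 0.337 -0.264  0.03 ]
tube_rack [211.1, 94.9, 258.0, 131.5] [0.739 0.056 0.03 ]
specimen_jar [295.5, 126.4, 318.4, 154.0] [ 0.673 -0.13   0.03 ]
reagent_bottle [344.0, 109.6, 371.6, 141.0] [ 0.714 -0.258  0.03 ]
slide_box [376.5, 123.7, 449.6, 162.6] [ 0.671 -0.398  0.03 ]
timer [238.7, 138.5, 261.4, 164.1] [0.641 0.013 0.03 ]
```

View pics/crop1.png

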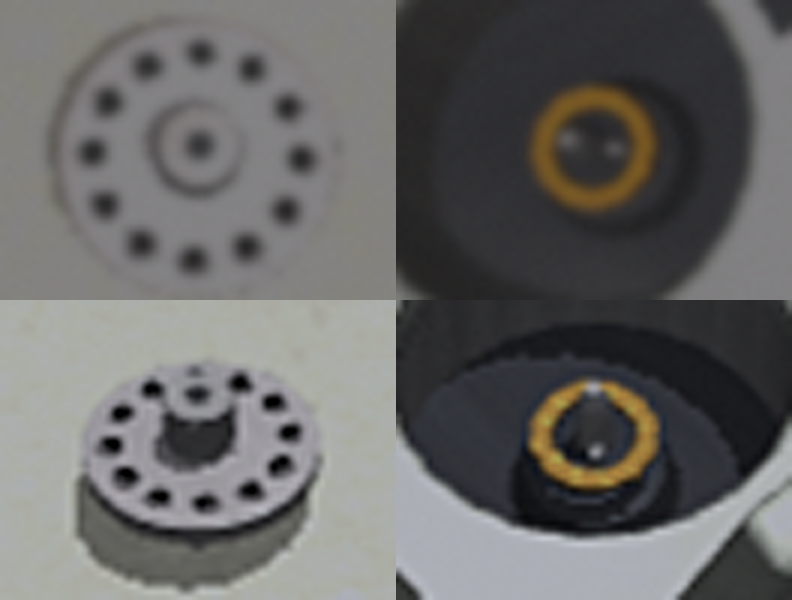

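The crop confirms the target: it is grey and round, with twelve holes and a thick hub. The hub centre is at about top (290.3,191.2) and side (254,206.5). The orange lock-plate ring around the spindle shows in both views, with bright spots that may be the tip or the pin ends. Next I'll fit circles for precise positions.

Run:
```python
from h import *
from scipy.optimize import least_squares
def cfit(P):
    f=least_squares(lambda q:np.hypot(P[:,0]-q[0],P[:,1]-q[1])-q[2],[*P.mean(0)[:2],.02],loss='soft_l1',f_scale=.002); return f.x.round(4)
ims={c:np.mean([read_camera(c).astype(float) for _ in range(4)],0).astype(np.uint8) for c in["top","side"]}
np.savez("ims.npz",**ims)
for c,(x,y) in {"top":(148,201),"side":(277,309)}.items():
    hsv=cv2.cvtColor(cv2.resize(ims[c][y-25:y+25,x-33:x+33],None,fx=8,fy=8,interpolation=cv2.INTER_CUBIC),cv2.COLOR_RGB2HSV)
    m=((hsv[...,0]<30)&(hsv[...,0]>8)&(hsv[...,1]>110)).astype(np.uint8)
    k=max(cv2.findContours(m,cv2.RETR_EXTERNAL,cv2.CHAIN_APPROX_NONE)[0],key=cv2.contourArea).reshape(-1,2)
    uv=(k+.5)/8-.5+[x-33,y-25]
    print(c,"plate",cfit(at_z(c,uv,.065)))
# rotor holes
for c,(x,y) in {"top":(290,192),"side":(254,216)}.items():
    g=cv2.cvtColor(cv2.resize(ims[c][y-25:y+25,x-33:x+33],None,fx=8,fy=8,interpolation=cv2.INTER_CUBIC),cv2.COLOR_RGB2GRAY)
    thr=.6*np.percentile(g,70)
    n,l,st,ce=cv2.connectedComponentsWithStats((g<thr).astype(np.uint8))
    ok=[i for i in range(1,n) if 80<st[i,4]<1200 and max(st[i,2:4])<60]
    P=at_z(c,(ce[ok]+.5)/8-.5+[x-33,y-25],.036); print(c,len(ok),"holes",cfit(P),P[:,:2].round(3).tolist(),st[ok,4])
print("hub",at_z("top",[[290.3,191.2]],.066),at_z("side",[[254,206.5]],.066))
for ax in ([.505,.258],):
  for c in("top","side"): print(c,proj(c,[[*ax,.095],[*ax,.0665],[*ax,.065]]))
```

```text
top plate [0.5072 0.254  0.0253]
side plate [0.5074 0.2561 0.0234]
top 13 holes [ 0.537  -0.0876  0.0428] [[0.58, -0.088], [0.574, -0.066], [0.574, -0.11], [0.559, -0.051], [0.558, -0.125], [0.542, -0.089], [0.538, -0.045], [0.537, -0.131], [0.516, -0.05], [0.516, -0.125], [0.5, -0.066], [0.5, -0.109], [0.494, -0.087]] [546 635 594 695 599 569 679 684 666 670 731 715 711]
side 13 holes [ 0.537  -0.0873  0.0432] [[0.536, -0.136], [0.515, -0.125], [0.558, -0.125], [0.536, -0.119], [0.5, -0.109], [0.574, -0.11], [0.494, -0.087], [0.58, -0.088], [0.501, -0.065], [0.574, -0.066], [0.516, -0.05], [0.56, -0.05], [0.538, -0.044]] [110 745 677 694 685 649 684 734 808 863 774 738 757]
hub [[ 0.53641995 -0.08895648  0.066     ]] [[ 0.53583271 -0.0860436   0.066     ]]
top [[141.47693877 199.4683548 ]
 [145.68393626 200.90291174]
 [145.89817484 200.97595706]]
side [[277.55485204 299.02819406]
 [277.62194983 306.35499435]
 [277.62541447 306.73342679]]
```

Measured rotor axis: (0.537, -0.0875). Both cameras agree, and the hole circle has a plausible 43 mm radius. Measured spindle axis: (0.507, 0.255), with the plate radius at about 24 mm as it should be. Moving over the rotor now.

Emit:
move_arm --pt "1 0.038 -0.028 0 0" --pt "1 0.038 -0.028 0 0" --pt "1 0.038 -0.028 0 0" --pt "1 0.038 -0.028 0 0" --pt "1 0.038 -0.028 0 0" --pt "1 0.038 -0.028 0 0" --pt "1 0.038 -0.028 0 0" --pt "1 0.038 -0.028 0 0" --pt "1 0.038 -0.028 0 0" --pt "1 0.038 -0.028 0 0" --newtons 60

```text
time: 2.5
eef_pos: [0.4835, -0.1725, 0.2503]
tool_rot: [3.081, 0.61, 0.001]
contact_force: [1.3, -0.8, -0.3]
width: 0.0853
grip_force: 0.0
```

Emit:
move_arm --pt "1 0 0 0 -0.14" --pt "1 0 0 0 -0.14" --pt "1 0 0 0 -0.14" --pt "1 0 0 0 -0.14" --pt "1 0 0 0 -0.14" --pt "1 0 0 0 -0.14" --pt "1 0 0 0 -0.14" --pt "1 0 0 0 -0.14" --pt "1 0 0 0 0" --pt "1 0 0 0 0"

```text
time: 3.5
eef_pos: [0.4828, -0.1742, 0.2501]
tool_rot: [2.29, 2.15, 0.0]
contact_force: [-0.2, -0.9, -0.5]
width: 0.0853
grip_force: 0.0
```

```bash
cat >> h.py <<'E'
def rel(target):
    s=sense();M=R.from_rotvec(s["tool_rot"]).as_matrix()
    print("t",s["time"],"pos",s["eef_pos"].round(4),"rot",s["tool_rot"].round(4),"j",s["joint_positions"].round(3),"F",s["contact_force"].round(2),"T",s["torque"].round(3),"w",round(s["width"],4),"g",round(s["grip_force"],1))
    print("toolx",M[:,0].round(3),"toolz",M[:,2].round(4),"delta",(M.T@(np.array(target)-s["eef_pos"])).round(4))
E
python3 -c "
from h import *
rel([.537,-.0875,.060])"
```

```text
t 3.5 pos [ 0.4828 -0.1742  0.2501] rot [2.2901e+00 2.1504e+00 1.0000e-04] j [-0.472  0.078 -0.265  1.227  0.     1.161] F [-0.22 -0.92 -0.51] T [-0.01   0.002  0.009] w 0.0853 g 0.0
toolx [ 0.063  0.998 -0.   ] toolz [ 1.e-04 -0.e+00 -1.e+00] delta [0.09   0.0487 0.1901]
```

Emit:
move_arm --pt "1 0.03 0.0162 0.02 0" --pt "1 0.03 0.0162 0.03 0" --pt "1 0.03 0.0163 0.03 0" --pt "1 0 0 0.03 0" --pt "1 0 0 0.03 0" --pt "1 0 0 0.02 0" --pt "1 0 0 0.015 0" --pt "1 0 0 0.01 0" --pt "1 0 0 0.004 0" --pt "1 0 0 0 0"

```text
time: 4.5
eef_pos: [0.5367, -0.0873, 0.0609]
tool_rot: [-2.288, -2.153, 0.0]
contact_force: [-0.2, 0.7, 0.5]
width: 0.0857
grip_force: 0.0
```

```bash
python3 -c "
from h import *
rel([.537,-.0875,.060])
t=read_camera('top');s=read_camera('side')
c=lambda im,x,y:cv2.resize(im[y-35:y+35,x-35:x+35],(400,400),interpolation=cv2.INTER_CUBIC)
save(np.hstack([c(t,290,192),c(s,254,210)]),'grasp.png')"
```

```text
t 4.5 pos [ 0.5367 -0.0873  0.0609] rot [-2.2877e+00 -2.1527e+00  2.0000e-04] j [-0.28   0.307 -0.424  0.84   0.     1.351] F [-0.18  0.69  0.46] T [ 0.014  0.009 -0.011] w 0.0857 g 0.0
toolx [0.061 0.998 0.   ] toolz [-3.e-04  1.e-04 -1.e+00] delta [-0.0001  0.0003  0.0009]
```

View pics/grasp.png

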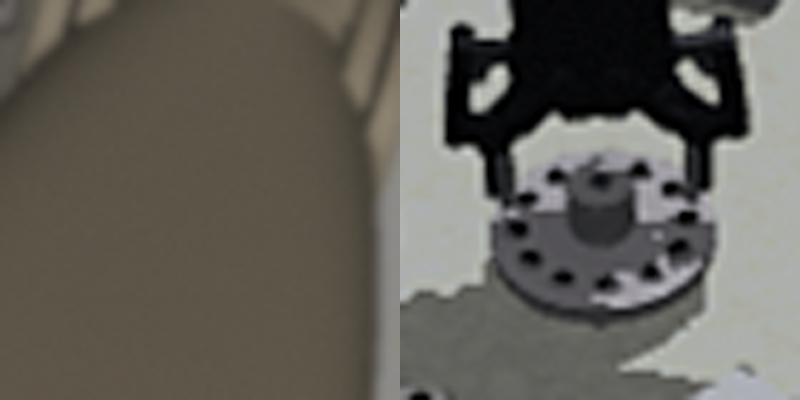

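The side view shows the fingers on either side of the hub, at about (600,200) in the crop, with the tips just above the rotor top. The arm blocks the top view. Closing now.

Emit:
move_arm --pt "0.3 0 0 0 0" --pt "0.3 0 0 0 0" --pt "0.3 0 0 0 0" --pt "0 0 0 0 0" --pt "0 0 0 0 0" --pt "0 0 0 0 0" --pt "0 0 0 0 0" --newtons 70

```text
time: 5.3
eef_pos: [0.5374, -0.0875, 0.0617]
tool_rot: [2.286, 2.153, 0.001]
contact_force: [0.2, -0.5, 5.5]
width: 0.0315
grip_force: 69.8
```

```bash
python3 -c "
from h import *
rel([.537,-.0875,.060])"
```

```text
t 5.3 pos [ 0.5374 -0.0875  0.0617] rot [2.2863e+00 2.1530e+00 1.0000e-03] j [-0.28   0.306 -0.424  0.84  -0.     1.351] F [ 0.18 -0.5   5.52] T [ 0.097  0.171 -0.037] w 0.0315 g 69.8
toolx [ 0.06   0.998 -0.   ] toolz [ 1.2e-03 -4.0e-04 -1.0e+00] delta [-0.     -0.0004  0.0017]
```

Emit:
move_arm --pt "0 0 0 -0.01 0" --pt "0 0 0 -0.02 0" --pt "0 0 0 -0.03 0" --pt "0 0 0 -0.03 0" --pt "0 0 0 -0.03 0" --pt "0 0 0 -0.03 0" --pt "0 0 0 -0.01 0" --pt "0 0 0 0 0"

```text
time: 6.1
eef_pos: [0.5376, -0.0875, 0.2222]
tool_rot: [2.285, 2.152, 0.002]
contact_force: [0.6, 0.2, -2.5]
width: 0.032
grip_force: 69.8
```

```bash
python3 -c "
from h import *
rel([.5073,.255,.225])
save(read_camera('side'),'lift.png')"
```

```text
t 6.1 pos [ 0.5376 -0.0875  0.2222] rot [2.2853 2.1522 0.0023] j [-0.28   0.15  -0.244  1.174  0.     1.351] F [ 0.63  0.18 -2.55] T [-0.047 -0.024 -0.015] w 0.032 g 69.8
toolx [ 0.06   0.998 -0.001] toolz [ 2.7e-03 -8.0e-04 -1.0e+00] delta [ 0.3401 -0.0507 -0.0031]
```

View pics/lift.png

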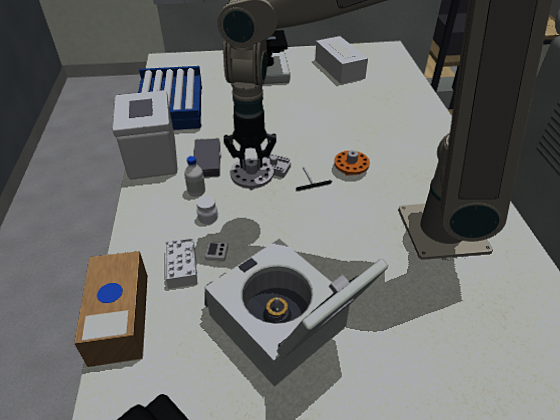

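The rotor hangs level in the gripper at (252,170) and nothing else has moved. Carrying it to the spindle.

Emit:
move_arm --pt "0 0.02 -0.003 0 0" --pt "0 0.03 -0.0045 0 0" --pt "0 0.04 -0.006 0 0" --pt "0 0.04 -0.006 0 0" --pt "0 0.04 -0.006 0 0" --pt "0 0.04 -0.006 0 0" --pt "0 0.04 -0.006 0 0" --pt "0 0.04 -0.006 0 0" --pt "0 0.03 -0.0045 0 0" --pt "0 0.02 -0.003 0 0"

```text
time: 7.15
eef_pos: [0.504, 0.2568, 0.2178]
tool_rot: [-2.283, -2.154, 0.007]
contact_force: [1.0, 0.4, -3.2]
width: 0.032
grip_force: 69.8
```

Emit:
move_arm --pt "0 0 0 0 0" --pt "0 0 0 0 0"

```text
time: 7.35
eef_pos: [0.5047, 0.2547, 0.2185]
tool_rot: [-2.285, -2.154, 0.007]
contact_force: [-0.5, 0.2, -2.9]
width: 0.0317
grip_force: 69.8
```

```bash
python3 -c "
from h import *
rel([.5073,.255,.165])
im=read_camera('side');save(cv2.resize(im[180:400,180:400],(600,600),interpolation=cv2.INTER_CUBIC),'over.png')"
```

```text
t 7.35 pos [0.5047 0.2547 0.2185] rot [-2.285  -2.1541  0.0072] j [ 3.530e-01  1.930e-01 -2.000e-01  1.182e+00 -1.000e-03  1.983e+00] F [-0.49  0.18 -2.95] T [-0.069  0.008  0.039] w 0.0317 g 69.8
toolx [ 0.059  0.998 -0.002] toolz [-0.0043 -0.0022 -1.    ] delta [0.0005 0.0028 0.0535]
```

View pics/over.png

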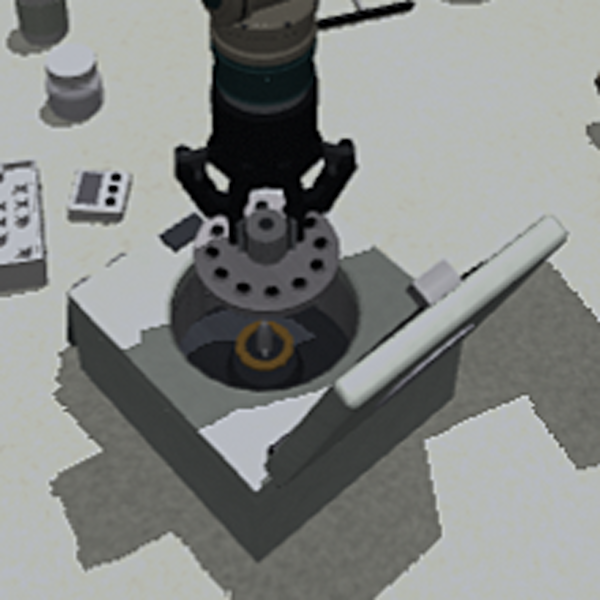

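The rotor is held above the bowl, over the spindle at (265,345) in the crop. I'll centre it and lower it to just above the tip.

Emit:
move_arm --pt "0 0.0005 0.0026 0 0" --pt "0 0 0 0.01 0" --pt "0 0 0 0.015 0" --pt "0 0 0 0.015 0" --pt "0 0 0 0.01 0" --pt "0 0 0 0.003 0" --pt "0 0 0 0 0" --pt "0 0 0 0 0"

```text
time: 8.2
eef_pos: [0.5094, 0.2555, 0.1686]
tool_rot: [2.287, 2.153, 0.002]
contact_force: [0.2, 0.2, -2.5]
width: 0.0322
grip_force: 69.8
```

```bash
python3 -c "
from h import *
rel([.5073,.255,.1307])"
```

```text
t 8.2 pos [0.5094 0.2555 0.1686] rot [2.2870e+00 2.1533e+00 1.6000e-03] j [ 0.352  0.235 -0.259  1.076  0.     1.983] F [ 0.2   0.16 -2.47] T [0.017 0.004 0.035] w 0.0322 g 69.8
toolx [0.06  0.998 0.   ] toolz [ 1.e-03  4.e-04 -1.e+00] delta [-0.0007 -0.0021  0.0379]
```

Emit:
move_arm --pt "0 -0.0005 -0.002 0 0" --pt "0 0 0 0.004 0" --pt "0 0 0 0.004 0" --pt "0 0 0 0.004 0" --pt "0 0 0 0.004 0" --pt "0 0 0 0 0" --pt "0 0 0 0 0"

```text
time: 8.9
eef_pos: [0.5067, 0.255, 0.1517]
tool_rot: [-2.287, -2.154, 0.001]
contact_force: [-0.2, 0.3, -2.8]
width: 0.0319
grip_force: 69.8
```

```bash
python3 -c "
from h import *
rel([.5073,.255,.1307])"
```

```text
t 8.9 pos [0.5067 0.255  0.1517] rot [-2.2869e+00 -2.1537e+00  8.0000e-04] j [ 0.352  0.246 -0.283  1.042 -0.     1.983] F [-0.19  0.25 -2.85] T [ 0.007 -0.006 -0.032] w 0.0319 g 69.8
toolx [ 0.06   0.998 -0.   ] toolz [-5.e-04 -2.e-04 -1.e+00] delta [-0.      0.0006  0.021 ]
```

The tip is about 5 mm into the bore with no lateral force. Continuing slowly.

Emit:
move_arm --pt "0 0 0.0004 0.003 0" --pt "0 0 0 0.003 0" --pt "0 0 0 0.003 0" --pt "0 0 0 0.003 0" --pt "0 0 0 0 0" --pt "0 0 0 0 0"

```text
time: 9.5
eef_pos: [0.5071, 0.255, 0.1398]
tool_rot: [-2.287, -2.154, 0.001]
contact_force: [-0.2, -0.5, -2.9]
width: 0.0319
grip_force: 69.8
```

```bash
python3 -c "
from h import *
rel([.5073,.255,.1307])"
```

```text
t 9.5 pos [0.5071 0.255  0.1398] rot [-2.2870e+00 -2.1537e+00  5.0000e-04] j [ 0.352  0.257 -0.296  1.018  0.     1.983] F [-0.17 -0.5  -2.94] T [ 0.028  0.018 -0.003] w 0.0319 g 69.8
toolx [ 0.06   0.998 -0.   ] toolz [-4.e-04 -1.e-04 -1.e+00] delta [-0.      0.0002  0.0091]
```

Emit:
move_arm --pt "0 0 0 0.002 0" --pt "0 0 0 0.002 0" --pt "0 0 0 0.002 0" --pt "0 0 0 0.002 0" --pt "0 0 0 0.001 0" --pt "0 0 0 0 0" --pt "0 0 0 0 0"

```text
time: 10.2
eef_pos: [0.5073, 0.2551, 0.131]
tool_rot: [2.287, 2.154, 0.0]
contact_force: [-0.0, 0.2, -2.5]
width: 0.032
grip_force: 69.6
```

```bash
python3 -c "
from h import *
rel([.5073,.255,.1307])"
```

```text
t 10.2 pos [0.5073 0.2551 0.131 ] rot [2.2871 2.1538 0.    ] j [ 0.352  0.266 -0.305  0.999 -0.     1.983] F [-0.03  0.22 -2.49] T [ 0.045 -0.005  0.041] w 0.032 g 69.6
toolx [ 0.06   0.998 -0.   ] toolz [ 0. -0. -1.] delta [-0.0001  0.      0.0003]
```

Emit:
move_arm --pt "0 0 0 0.0005 0" --pt "0 0 0 0.0005 0" --pt "0 0 0 0 0"

```text
time: 10.5
eef_pos: [0.5075, 0.2552, 0.1305]
tool_rot: [2.287, 2.154, 0.001]
contact_force: [0.2, -0.1, 0.3]
width: 0.0318
grip_force: 70.0
```

Emit:
move_arm --pt "0 0 0 0.0005 0" --pt "0 0 0 0 0" --pt "0 0 0 0 0"

```text
time: 10.8
eef_pos: [0.5076, 0.2552, 0.1302]
tool_rot: [2.287, 2.154, 0.001]
contact_force: [-1.3, -0.1, 4.9]
width: 0.0318
grip_force: 70.4
```

Emit:
move_arm --pt "0 0 0 0.0005 0" --pt "0 0 0 0 0" --pt "0 0 0 0 0"

```text
time: 11.1
eef_pos: [0.5076, 0.2553, 0.1301]
tool_rot: [2.287, 2.154, 0.002]
contact_force: [-2.2, -0.7, 7.2]
width: 0.0317
grip_force: 70.7
```

The rotor is resting on the pin at TCP z of about 0.130, with roughly 10 N of preload. I'll search in steps of at most 9.5°, which is smaller than the drop window, so it can't be forced.

Emit:
move_arm --pt "0 0 0 0 -0.055" --pt "0 0 0 0 -0.055" --pt "0 0 0 0 -0.055" --pt "0 0 0 0 0"

```text
time: 11.5
eef_pos: [0.5075, 0.2555, 0.1299]
tool_rot: [-2.1, -2.336, -0.002]
contact_force: [-2.5, 0.8, 5.9]
width: 0.0318
grip_force: 70.6
```

```bash
python3 -c "
from h import *
rel([.5073,.255,.1307])"
```

```text
t 11.5 pos [0.5075 0.2555 0.1299] rot [-2.1004e+00 -2.3360e+00 -1.8000e-03] j [ 3.520e-01  2.670e-01 -3.070e-01  9.960e-01  1.000e-03  1.817e+00] F [-2.49  0.77  5.87] T [-0.007  0.689 -0.008] w 0.0318 g 70.6
toolx [-0.106  0.994  0.001] toolz [ 7.e-04  1.e-03 -1.e+00] delta [-0.0004 -0.0002 -0.0008]
```

Emit:
move_arm --pt "0 0 0 0 -0.055" --pt "0 0 0 0 -0.055" --pt "0 0 0 0 -0.055" --pt "0 0 0 0 0"

```text
time: 11.9
eef_pos: [0.5075, 0.2554, 0.1301]
tool_rot: [1.901, 2.501, 0.002]
contact_force: [-2.7, -0.3, 6.5]
width: 0.032
grip_force: 70.7
```

Emit:
move_arm --pt "0 0 0 0 -0.055" --pt "0 0 0 0 -0.055" --pt "0 0 0 0 -0.055" --pt "0 0 0 0 0"

```text
time: 12.3
eef_pos: [0.5079, 0.2555, 0.1302]
tool_rot: [1.688, 2.649, 0.003]
contact_force: [-1.2, 0.6, 6.5]
width: 0.0318
grip_force: 70.7
```

Emit:
move_arm --pt "0 0 0 0 -0.055" --pt "0 0 0 0 -0.055" --pt "0 0 0 0 -0.055" --pt "0 0 0 0 0"

```text
time: 12.7
eef_pos: [0.5082, 0.2554, 0.13]
tool_rot: [1.464, 2.778, 0.003]
contact_force: [-0.6, 0.3, 5.8]
width: 0.032
grip_force: 70.5
```

Emit:
move_arm --pt "0 0 0 0 -0.055" --pt "0 0 0 0 -0.055" --pt "0 0 0 0 -0.055" --pt "0 0 0 0 0"

```text
time: 13.1
eef_pos: [0.5075, 0.2552, 0.1287]
tool_rot: [1.232, 2.89, 0.001]
contact_force: [0.3, 0.1, -0.5]
width: 0.0318
grip_force: 69.9
```

It has dropped: z fell 1.3 mm and the preload vanished. I'll lower it straight down to see whether it keeps going.

Emit:
move_arm --pt "0 0 0 0.0005 0" --pt "0 0 0 0.0005 0" --pt "0 0 0 0 0"

```text
time: 13.4
eef_pos: [0.5075, 0.2551, 0.1283]
tool_rot: [1.232, 2.889, 0.001]
contact_force: [-0.1, 0.3, 2.7]
width: 0.0318
grip_force: 70.2
```

```bash
python3 -c "
from h import *
rel([.5073,.255,.123])"
```

```text
t 13.4 pos [0.5075 0.2551 0.1283] rot [1.2322e+00 2.8893e+00 6.0000e-04] j [ 0.352  0.269 -0.308  0.993 -0.     1.158] F [-0.08  0.32  2.67] T [0.015 0.13  0.026] w 0.0318 g 70.2
toolx [-0.692  0.722 -0.   ] toolz [ 6.e-04  1.e-04 -1.e+00] delta [ 0.0001 -0.0003  0.0053]
```

There is some resistance, about 5 N, so it is probably at the edge of the slot's lead-in. A small further turn under the light preload should show.

Emit:
move_arm --pt "0 0 0 0 -0.03" --pt "0 0 0 0 -0.03" --pt "0 0 0 0 0"

```text
time: 13.7
eef_pos: [0.5071, 0.2549, 0.1274]
tool_rot: [-1.143, -2.926, 0.001]
contact_force: [0.7, -0.1, -2.2]
width: 0.0316
grip_force: 69.7
```

```bash
python3 -c "
from h import *
rel([.5073,.255,.123])"
```

```text
t 13.7 pos [0.5071 0.2549 0.1274] rot [-1.1435e+00 -2.9260e+00  7.0000e-04] j [ 0.352  0.269 -0.309  0.992 -0.     1.097] F [ 0.67 -0.11 -2.19] T [ 0.04  -0.322  0.025] w 0.0316 g 69.7
toolx [-0.735  0.678 -0.   ] toolz [-3.e-04 -4.e-04 -1.e+00] delta [-0.      0.0002  0.0044]
```

Free again. Lowering further.

Emit:
move_arm --pt "0 0 0 0.0005 0" --pt "0 0 0 0.0005 0" --pt "0 0 0 0 0"

```text
time: 14.0
eef_pos: [0.5072, 0.2549, 0.1269]
tool_rot: [-1.145, -2.926, 0.001]
contact_force: [1.0, -1.3, -0.8]
width: 0.0321
grip_force: 69.8
```

```bash
python3 -c "
from h import *
rel([.5073,.255,.123])"
```

```text
t 14.0 pos [0.5072 0.2549 0.1269] rot [-1.1448e+00 -2.9256e+00  8.0000e-04] j [ 0.352  0.27  -0.31   0.991 -0.     1.098] F [ 1.01 -1.33 -0.8 ] T [-0.083 -0.152  0.016] w 0.0321 g 69.8
toolx [-0.734  0.679 -0.   ] toolz [-2.e-04 -5.e-04 -1.e+00] delta [0.     0.0002 0.0039]
```

Emit:
move_arm --pt "0 0 0 0.0005 0" --pt "0 0 0 0.0005 0" --pt "0 0 0 0 0"

```text
time: 14.3
eef_pos: [0.5073, 0.2548, 0.1266]
tool_rot: [1.145, 2.925, -0.001]
contact_force: [-1.1, -2.1, 4.5]
width: 0.0315
grip_force: 70.4
```

```bash
python3 -c "
from h import *
rel([.5073,.255,.123])"
```

```text
t 14.3 pos [0.5073 0.2548 0.1266] rot [ 1.1446e+00  2.9252e+00 -7.0000e-04] j [ 3.520e-01  2.700e-01 -3.100e-01  9.900e-01 -1.000e-03  1.098e+00] F [-1.07 -2.09  4.48] T [-0.563  0.296  0.035] w 0.0315 g 70.4
toolx [-0.734  0.679 -0.001] toolz [ 2.e-04 -6.e-04 -1.e+00] delta [0.0001 0.0001 0.0036]
```

A 7 N stop at 0.1266 could be the sprung plate, expected at about 0.126, or the slot edge. I'll nudge the turn slightly to tell which.

Emit:
move_arm --pt "0 0 0 0 -0.03" --pt "0 0 0 0 0" --pt "0 0 0 0 0"

```text
time: 14.6
eef_pos: [0.5074, 0.2551, 0.1263]
tool_rot: [1.1, 2.942, 0.0]
contact_force: [0.2, -1.5, 4.9]
width: 0.0316
grip_force: 70.4
```

```bash
python3 -c "
from h import *
rel([.5073,.255,.123])"
```

```text
t 14.6 pos [0.5074 0.2551 0.1263] rot [1.1001e+00 2.9422e+00 5.0000e-04] j [ 0.352  0.271 -0.311  0.989 -0.     1.068] F [ 0.23 -1.46  4.86] T [-0.403  0.207 -0.019] w 0.0316 g 70.4
toolx [-0.755  0.656 -0.   ] toolz [ 5.e-04  1.e-04 -1.e+00] delta [ 0.     -0.0002  0.0033]
```

The force and height are unchanged and there is no torque about the axis, so this is the plate. Pressing on.

Emit:
move_arm --pt "0 0 0 0.0005 0" --pt "0 0 0 0.0005 0" --pt "0 0 0 0.0005 0" --pt "0 0 0 0.0005 0" --pt "0 0 0 0 0" --pt "0 0 0 0 0"

```text
time: 15.2
eef_pos: [0.5074, 0.2551, 0.1243]
tool_rot: [1.1, 2.942, 0.0]
contact_force: [-1.4, -1.1, 7.6]
width: 0.032
grip_force: 70.6
```

```bash
python3 -c "
from h import *
rel([.5073,.255,.123])"
```

```text
t 15.2 pos [0.5074 0.2551 0.1243] rot [1.1003e+00 2.9422e+00 3.0000e-04] j [ 0.352  0.273 -0.313  0.985 -0.     1.068] F [-1.37 -1.11  7.57] T [-0.449  0.256 -0.021] w 0.032 g 70.6
toolx [-0.755  0.656 -0.   ] toolz [ 4.e-04  1.e-04 -1.e+00] delta [ 0.     -0.0002  0.0013]
```

The plate gives way just like the spring: 2 mm for about 2 N. Pressing to the hard seat.

Emit:
move_arm --pt "0 0 0 0.0005 0" --pt "0 0 0 0.0005 0" --pt "0 0 0 0.0005 0" --pt "0 0 0 0.0005 0" --pt "0 0 0 0 0" --pt "0 0 0 0 0"

```text
time: 15.8
eef_pos: [0.5075, 0.2551, 0.1237]
tool_rot: [1.1, 2.942, 0.001]
contact_force: [-3.4, -3.0, 13.7]
width: 0.0317
grip_force: 71.4
```

```bash
python3 -c "
from h import *
rel([.5073,.255,.123])"
```

```text
t 15.8 pos [0.5075 0.2551 0.1237] rot [1.1001e+00 2.9418e+00 6.0000e-04] j [ 0.352  0.273 -0.313  0.984 -0.     1.068] F [-3.45 -3.02 13.67] T [-0.719  0.868  0.037] w 0.0317 g 71.4
toolx [-0.755  0.656 -0.001] toolz [ 9.e-04  1.e-04 -1.e+00] delta [ 0.0001 -0.0002  0.0007]
```

TCP z minus the grip offset (0.1237 − 0.0617) gives 0.0620, exactly the seat height. I'll press a little more to confirm a hard stop, then check by picture.

Emit:
move_arm --pt "0 0 0 0.0005 0" --pt "0 0 0 0.0005 0" --pt "0 0 0 0 0" --pt "0 0 0 0 0" --pt "0 0 0 0 0"

```text
time: 16.3
eef_pos: [0.5076, 0.2551, 0.1237]
tool_rot: [1.1, 2.942, 0.001]
contact_force: [-6.5, -3.0, 17.5]
width: 0.0318
grip_force: 71.9
```

```bash
python3 -c "
from h import *
rel([.5073,.255,.1237])
im=read_camera('side');save(cv2.resize(im[180:400,180:400],(600,600),interpolation=cv2.INTER_CUBIC),'home.png')"
```

```text
t 16.3 pos [0.5076 0.2551 0.1237] rot [1.1000e+00 2.9416e+00 7.0000e-04] j [ 0.352  0.273 -0.314  0.983 -0.     1.068] F [-6.53 -2.97 17.48] T [-0.859  1.322  0.018] w 0.0318 g 71.9
toolx [-0.755  0.656 -0.001] toolz [ 1.2e-03  1.0e-04 -1.0e+00] delta [ 0.0001 -0.0003 -0.    ]
```

View pics/home.png

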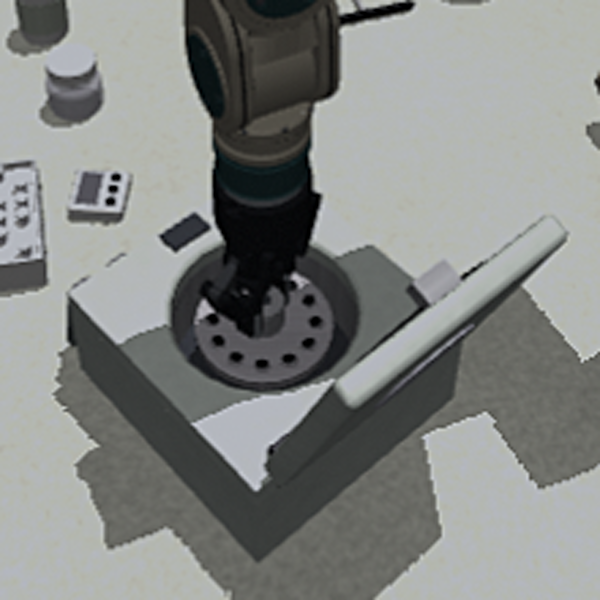

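The picture shows the rotor sitting level and deep in the bowl, centred at about (265,335) in the crop, with the gripper still on its hub. The stop is hard: 4 N more push moved z by less than 0.1 mm. The push stays on, so I'm handing in.

```bash
python3 -c "
from rig import *
print(finish_job())"
```

```text
the job is handed in; nothing more can be done
None
```

The rotor is on the spindle with its slot over the cross pin, pressed down to the hard seat (underside at about 62 mm). The job was handed in at about 16 s with the gripper still holding the hub and pressing down at about 20 N.

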